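# Bring up the laser on its driver console

## Task

Bring up the laser from the driver console in front of you: push the cooling key (the large round one) down until it locks, then the diode current key (the square one), and last the shutter key (the long bar), so that the cooler runs before current flows and the shutter opens only onto a running laser. Press one key at a time, do not start on the next before the last has locked down, and leave the external modulation key (the small round one) alone. Do not bump the laser head and its optics or push the can, the hex key or the caliper about.

Things in the scene. Friction and masses are not known exactly. Their poses are not given: they have to be found in the camera images.
- console: grey desk console, fixed, 164 x 304 mm, key deck 50 mm above the table; sloped display head along the back, 82 mm high, beginning 47 mm behind the key centres. Origin: centre of the underside; x to its back, y to its left, z up. Four black keys in a row along y, 66 mm apart, 27 mm in front of the origin, in an order that differs each time, all up; tops 18 mm above the deck, 11 mm when down.
- key_round_top (a point): middle of the flat top of the large round (40 mm diameter) push-lock key (cooling). The point moves with the key; its z axis points up. With the key up it is 68 mm above the table.
- key_square_top (a point): middle of the flat top of the square (38 x 38 mm) push-lock key (diode current). The point moves with the key; its z axis points up. With the key up it is 68 mm above the table.
- key_bar_top (a point): middle of the flat top of the long bar-shaped (64 mm along the console's x, 20 mm along y) push-lock key (shutter). The point moves with the key; its z axis points up. With the key up it is 68 mm above the table.
- key_small_top (a point): middle of the flat top of the small round (22 mm diameter) push-lock key (external modulation, must stay up). The point moves with the key; its z axis points up. With the key up it is 68 mm above the table.
- key_round (a joint): travel of the large round key (cooling) in m: 0 up, 0.007 fully down, on a hard stop. About 4 N straight down starts it, and less force is needed as it goes; let go before about 4 mm of travel it springs back up, beyond about 5 mm it snaps down to 7 mm and stays there.
- key_square (a joint): travel of the square key (diode current) in m: 0 up, 0.007 fully down, on a hard stop. About 4 N straight down starts it, and less force is needed as it goes; let go before about 4 mm of travel it springs back up, beyond about 5 mm it snaps down to 7 mm and stays there.
- key_bar (a joint): travel of the bar key (shutter) in m: 0 up, 0.007 fully down, on a hard stop. About 4 N straight down starts it, and less force is needed as it goes; let go before about 4 mm of travel it springs back up, beyond about 5 mm it snaps down to 7 mm and stays there.
- key_small (a joint): travel of the small round key (external modulation) in m: 0 up, 0.007 fully down, on a hard stop. About 4 N straight down starts it, and less force is needed as it goes; let go before about 4 mm of travel it springs back up, beyond about 5 mm it snaps down to 7 mm and stays there.
- laser_head: finned aluminium laser head (42 x 86 mm, top 135 mm above the table) on a post and a black base plate 60 x 224 mm, fixed behind the console, 137 mm behind its centre. Origin: near the middle of the underside of its base plate; axes as the console's.
- iris: iris diaphragm on a post, 130 mm high with the plate it stands on, fixed in the beam behind the console. Origin: underside of its base.
- lens: lens on a post, 129 mm high, base 70 x 32 mm, fixed in the beam behind the console. Origin: underside of its base.
- objective_can: loose screw-top objective can, 37 mm diameter, 58 mm high, beside the console's left end. Origin: centre of its underside.
- hex_key: loose L-shaped hex key, 174 x 40 x 7 mm, lying to the left of the console. Origin: centre of its underside.
- caliper_tool: loose caliper, 214 x 67 x 14 mm, lying to the right of the console. Origin: centre of its underside.

How it is judged:
By the outcome, as a careful person would: the job done as asked, in the order asked, and still so for the second after the job is handed in, with the robot touching nothing.
It also fails if it takes over 35 s, if anything falls off the work surface, if the arm or the gripper's body presses on something with over 40 N, if the wrist force passes 120 N, or if a joint passes its speed limit or range.

## Robot

A 6-joint arm with a two-finger parallel gripper is mounted at the origin on a cart in front of the work surface, level with it; the furniture and walls round the work are solid. World frame = base frame: x ahead of the robot, y to its left, z up, the work surface at z = 0. Lengths are in m, angles in rad, forces in N, time in s.
With the tool pointing down it reaches from about 0.3 to 0.875 m from the base axis. Payload 6.4 kg.
Tool frame: the origin (TCP) lies at the very end of the fingers, on their centre line; the grasp point (between the pads) lies 19 mm behind it; z points along the fingers, y is the line along which they close (so a half turn about z gives the same grasp; the last joint's range is limited). The gripper opens to 85 mm and grips with 20 to 120 N. Pads are 22 mm wide; open, the fingers measure 114 mm over their backs; the gripper's body (76 mm by 85 mm) begins 54 mm behind the grasp point. The pads swing forward as they close: fully open they stand 13 mm farther back than shut.
Start: joints at [1.015, 0.181, 1.607, -0, 1.354, -0.206], TCP at [0.197, 0.54, 0.231] pointing down, gripper open.
Joint ranges: [-2.99, 2.99], [-0.89, 2.07], [0.3, 2.58], [-1.14, 4.28], [0, 2.63], [-3.12, 3.12]. Speed limits (rad/s): [2.57, 2.57, 3.01, 3.14, 3.14, 3.14].

## Interface

Orientations are given as a unit quaternion [w, x, y, z].
In Python, from bench import ctrl, camera, calibration, order, outline_of gives the robot as it stands.
- The arm moves only by the tool move_arm, never from a script. Its argument "series" is a list that holds one entry, the list of rows, each a list of 5 numbers: the opening, from 0 (shut) to 1 (fully open), then the shift along the tool's x, y, z in mm, then the turn about the tool's z in rad. A call has exactly 10 rows; each row is the pose to reach, as a shift and turn from the pose commanded when the call began, along the tool's axes at that moment; what a row does not reach only later rows make up. A row lasts 1/12 s, in which the tool goes at most 41.7 mm and 7.16 degrees, less where a joint would pass 70% of its speed; a pose out of reach is approached as far as the arm can. A call with a gripper value outside its range is refused whole. The fingers move at their own pace and stop on an object; the grip force is fixed at half the most. Time passes only in rows, so rows that repeat a pose let the fingers close, or fill a call up. It gives the time, the measured TCP pose, the force, the opening and the grip force at its end, in the units of the state.
- ctrl.get_obs(): the state, without advancing time (a new reading comes with each control period).
- camera(name): name is "scene" or "top" or "wrist"; returns (picture, depth): 420x560x3 uint8, blue, green, red; 420x560 float32, m along the optical axis (not along the pixel's ray), 0 where there is no reading.
- calibration(name): a dict with "intrinsics" (3x3 intrinsics, pixels), "rvec" (rotation vector, rad) and "tvec" (3), from world to camera coordinates, as OpenCV has them. Camera axes: x right, y down, z forward; pixel columns grow to the right and rows downward; lengths in m; the calibration is good to about 2 mm. A picture is of the moment at which its call begins: read the wrist's pose just before it. calibration takes no time and is no camera call; for the wrist camera it gives the pose at the moment of the call.
- order.hand_in(): hands the job in; it is judged then, once.
Trained networks look in the newest picture that a camera, given by its name, has taken for a name from the list of things; names that differ only in an ending like _2 or _b are one class to them, and where a whole thing is asked for, a point or a joint stands for the part that bears it (a point fixed in the world has none). Each returns a list of dicts, best first, with "conf" (0 to 1); they miss things now and then, are a little off and sometimes report something else, mostly with a low value. They report only what shows in the picture. A call takes as long as a camera call.
- outline_of(target, camera): "region" (420x560 bool, what is visible of it) and "bbox" ([centre column, centre row, width, height] in pixels, round what is visible of it).
The state is a dict: "time_s": time; "q": joint angles; "dq": joint speeds; "joint_efforts": joint torques, N m; "eef_pos": TCP position; "eef_rot": TCP orientation; "wrist_force": force on the tool from outside, world axes, zero at the start; "torque": the same for the moment, N m; "opening": opening from 0.0 (shut) to 1.0 (fully open); "grasp_force": force on a finger pad.
Only numpy, scipy, OpenCV 4.12 (cv2) and the standard library are available. Lean on these libraries where they do the work, as an engineer would, in place of code of your own. Each camera call takes 0.05 s, during which the arm holds its last target. There are 200 camera calls.

## Working session

There is one attempt and no reset: what is moved stays moved. The work goes in short steps, Python scripts to look and compute and a tool call to move; the robot and the scene stay as the last step left them, time stands still between calls to the robot, and variables do not carry over. Pictures are saved under pics/ and viewed, at most 10 in all, crops included, and the job is handed in when it is done.

Besides the shell and the picture viewer there is one more tool, called after "Request:" as name([rows], argument=value, ...), one row to a line, values as JSON. move_arm: Moves the arm, as the interface text tells. Its arguments: {"type":"object","properties":{"series":{"type":"array","items":{"type":"array","items":{"type":"array","items":{"type":"number"}}}}},"required":["series"]}

```bash
mkdir -p pics; cat > h.py <<'E'
import numpy as np, cv2
from bench import ctrl, camera, calibration, order, outline_of
def world(name, depth, mask, zlim=None):
    c=calibration(name); K=np.array(c["intrinsics"]); R=cv2.Rodrigues(np.array(c["rvec"],float))[0]; t=np.array(c["tvec"],float).ravel()
    v,u=np.nonzero(mask&(depth>0)); d=depth[v,u]
    P=np.stack([(u-K[0,2])/K[0,0]*d,(v-K[1,2])/K[1,1]*d,d],1)
    return (P-t)@R
E
python3 - <<'E'
from h import *
im,d=camera("top"); cv2.imwrite("pics/top.png",im)
im2,d2=camera("scene"); cv2.imwrite("pics/scene.png",im2)
o=ctrl.get_obs(); print(o["eef_pos"],o["eef_rot"],o["wrist_force"])
for n in ["key_round_top","key_square_top","key_bar_top","key_small_top","console","laser_head","objective_can","caliper_tool","hex_key"]:
  for cam,dd in (("top",d),("scene",d2)):
    for r in outline_of(n,cam)[:2]:
        P=world(cam,dd,r["region"]); 
        print(n,cam,round(r["conf"],2),np.round(r["bbox"]),np.round(np.median(P,0),4) if len(P) else "", np.round((P.min(0)+P.max(0))/2,4) if len(P) else "")
E
```

```text
[0.19677075 0.53977103 0.23048534] [-3.06227003e-04  1.74018578e-01  9.84742050e-01 -7.32054014e-04] [ 0.01034453 -0.45652652  0.51157125]
key_round_top top 0.71 [231. 251.  21.  21.] [0.4929 0.051  0.0684] [0.4928 0.0512 0.0692]
key_round_top scene 0.54 [215. 207.  17.  11.] [0.4896 0.0466 0.0669] [0.5013 0.0567 0.0587]
key_square_top top 0.86 [295. 258.  21.  17.] [ 0.4732 -0.0791  0.0686] [ 0.4734 -0.0792  0.069 ]
key_square_top scene 0.75 [258. 234.  26.  16.] [ 0.4697 -0.0834  0.0677] [ 0.4721 -0.0822  0.0655]
key_bar_top top 0.87 [261. 257.  11.  28.] [ 0.4832 -0.0132  0.0682] [ 0.4844 -0.0129  0.0617]
key_bar_top scene 0.73 [237. 221.  33.  20.] [ 0.4766 -0.0188  0.0675] [ 0.4817 -0.0169  0.0624]
key_small_top top 0.41 [325. 261.   9.  13.] [ 0.4633 -0.1438  0.0686] [ 0.4636 -0.1439  0.0609]
console top 0.93 [299. 182. 190. 217.] [ 0.5434 -0.0482  0.0642] [ 0.6592 -0.1017  0.058 ]
console scene 0.77 [286. 228. 211. 145.] [ 0.5199 -0.1044  0.0534] [ 0.6571 -0.0627  0.0573]
laser_head top 0.67 [326. 187. 108.  43.] [ 0.6162 -0.1776  0.0212] [ 0.6292 -0.1477  0.0701]
laser_head top 0.5 [199. 184.  22.  21.] [0.6376 0.1204 0.0578] [0.6425 0.127  0.0326]
laser_head scene 0.84 [345. 215.  59.  82.] [ 0.6091 -0.2133  0.1017] [ 0.7048 -0.1659  0.0676]
objective_can scene 0.4 [233. 171.  16.   9.] [0.6436 0.1178 0.0576] [0.63   0.1074 0.0643]
caliper_tool top 0.81 [376. 249.  36.  98.] [ 0.4511 -0.2587  0.0071] [ 0.4915 -0.2575  0.0087]
caliper_tool scene 0.75 [339. 294.  70.  78.] [ 0.4398 -0.2614  0.0048] [ 0.4928 -0.2582  0.0063]
hex_key top 0.52 [181. 236.  14.  80.] [0.5228 0.1693 0.0074] [0.5393 0.1686 0.0076]
hex_key scene 0.73 [188. 209.  56.  30.] [0.5144 0.1682 0.0056] [0.5293 0.1714 0.0038]
hex_key scene 0.28 [258. 234.  30.  18.] [ 0.47   -0.0837  0.0677] [ 0.4721 -0.0826  0.0614]
```

View pics/top.png

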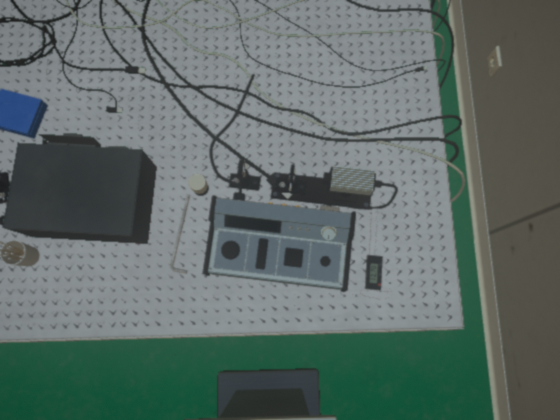

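View pics/scene.png

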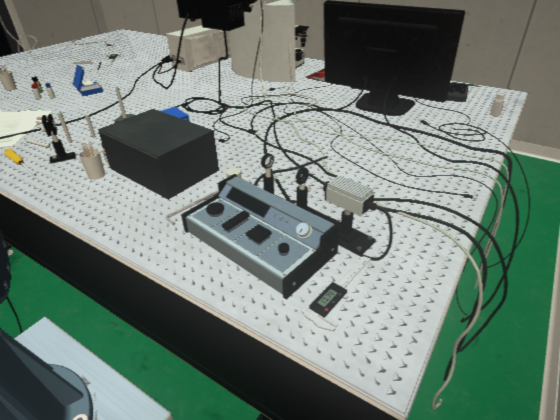

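The top picture shows the key row as round (231,251), bar (261,257), square (295,258) and small (325,261). The can (198,185) and hex key (180,240) are on the left, the caliper (375,272) is on the right and the laser head (352,180) is behind. The scene view shows the same layout, and the way to the keys from the front left is clear.

Request:
move_arm([
  [[0, -15, -12, 0, 0], [0, -45, -36, 0, 0], [0, -75, -60, 0, 0], [0, -105, -84, 5, 0], [0, -135, -108, 10, 0], [0, -165, -133, 20, 0], [0, -195, -157, 30, 0], [0, -225, -182, 40, 0], [0, -255, -206, 50, 0], [0, -285, -230, 60, 0]],
])

```text
time_s: 1.83
eef_pos: [0.3867, 0.2248, 0.1712]
eef_rot: [0.001, 0.174, 0.985, 0.0]
wrist_force: [0.2, 0.3, 0.2]
opening: 0.006
grasp_force: 0.0
```

```bash
cat >> h.py <<'E'
from scipy.spatial.transform import Rotation as Ro
def togo(p):
    o=ctrl.get_obs(); w,x,y,z=o["eef_rot"]; R=Ro.from_quat([x,y,z,w])
    print(round(o["time_s"],2),"tcp",np.round(o["eef_pos"],4),"F",np.round(o["wrist_force"],1),"open",o["opening"],"shift mm",np.round(R.inv().apply(np.array(p)-o["eef_pos"])*1e3,1))
E
python3 -c "
from h import *
togo([.491,.049,.10])"
```

```text
1.83 tcp [0.3867 0.2248 0.1712] F [0.2 0.3 0.2] open 0.005871327652942178 shift mm [-158.2 -129.5   71.3]
```

Request:
move_arm([
  [[0, -25, -20, 10, 0], [0, -50, -41, 20, 0], [0, -75, -61, 30, 0], [0, -100, -82, 40, 0], [0, -120, -98, 48, 0], [0, -138, -113, 56, 0], [0, -150, -123, 64, 0], [0, -158, -129, 70, 0], [0, -158, -129, 70, 0], [0, -158, -129, 70, 0]],
])

```text
time_s: 2.67
eef_pos: [0.4898, 0.0513, 0.101]
eef_rot: [-0.001, 0.174, 0.985, 0.0]
wrist_force: [-0.3, 0.6, 0.5]
opening: 0.002
grasp_force: 0.0
```

```bash
python3 - <<'E'
from h import *
togo([.491,.049,.068])
im,d=camera("wrist"); cv2.imwrite("pics/w1.png",im)
t,dt=camera("top"); s,ds=camera("scene")
for n in ["key_round_top","key_bar_top","key_square_top","key_small_top"]:
  for cam,dd in (("wrist",d),("top",dt)):
    for r in outline_of(n,cam)[:2]:
        P=world(cam,dd,r["region"]); P=P[P[:,2]>.06] if len(P) else P
        print(n,cam,round(r["conf"],2),np.round(r["bbox"]),np.round(np.median(P,0),4) if len(P) else "")
cv2.imwrite("pics/s2.png",cv2.resize(s[140:300,150:380],None,fx=3,fy=3))
E
```

```text
2.67 tcp [0.4898 0.0513 0.101 ] F [-0.3  0.6  0.5] open 0.0017218327739853617 shift mm [-2.  -1.7 33. ]
key_round_top wrist 0.96 [274. 245.  71.  52.] [0.4867 0.0546 0.0677]
key_bar_top wrist 0.7 [161. 271.  67. 108.] [ 0.4787 -0.0115  0.0681]
key_bar_top top 0.71 [261. 255.  15.  32.] [ 0.4831 -0.0136  0.0687]
key_square_top wrist 0.91 [ 54. 293.  93.  68.] [ 0.4719 -0.0758  0.068 ]
key_square_top top 0.71 [293. 257.  19.  15.] [ 0.4731 -0.079   0.069 ]
key_small_top top 0.65 [326. 260.  13.  10.] [ 0.4635 -0.1446  0.0688]
```

View pics/w1.png

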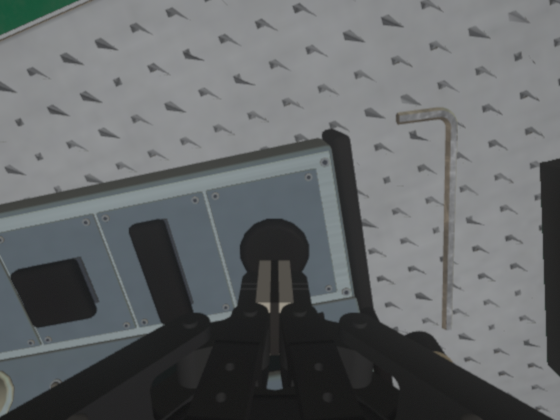

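View pics/s2.png

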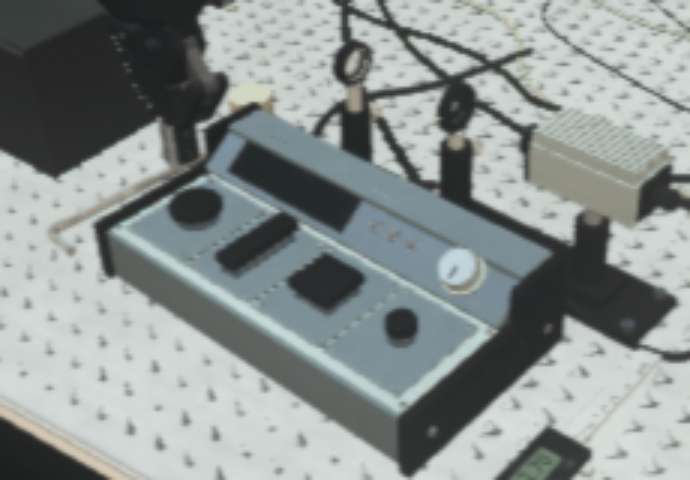

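```bash
python3 - <<'E'
from h import *
o=ctrl.get_obs()
for n in ("wrist","scene","top"):
    c=calibration(n)
    p=[o["eef_pos"],[.491,.051,.068],[.4898,.0513,.068]]
    q=cv2.projectPoints(np.array(p,float),np.array(c["rvec"],float),np.array(c["tvec"],float),np.array(c["intrinsics"],float),None)[0].reshape(-1,2)
    print(n,q.round(1).tolist())
E
```

```text
wrist [[273.6, 280.5], [273.6, 252.0], [273.4, 249.9]]
scene [[210.5, 194.0], [212.9, 206.6], [212.4, 206.9]]
top [[228.1, 248.4], [230.0, 250.2], [229.8, 250.8]]
```

The wrist view shows the fingertips (273,262) over the round key (274,245), and the scene view agrees with the projected TCP. All keys are up, so I'll press the round key.

Request:
move_arm([
  [[0, -1, 0, 10, 0], [0, -1, 0, 20, 0], [0, -1, 0, 28, 0], [0, -1, 0, 32, 0], [0, -1, 0, 34, 0], [0, -1, 0, 36, 0], [0, -1, 0, 38, 0], [0, -1, 0, 39.5, 0], [0, -1, 0, 40.5, 0], [0, -1, 0, 40.5, 0]],
])

```text
time_s: 4.05
eef_pos: [0.4914, 0.0507, 0.061]
eef_rot: [0.0, 0.174, 0.985, -0.0]
wrist_force: [-0.2, -0.6, 0.5]
opening: 0.003
grasp_force: 0.2
```

```bash
python3 -c "
from h import *
togo([.491,.051,.061])"
```

```text
4.05 tcp [0.4914 0.0507 0.061 ] F [-0.2 -0.6  0.5] open 0.003391662258385177 shift mm [0.4 0.1 0. ]
```

Request:
move_arm([
  [[0, 0, 0, 1, 0], [0, 0, 0, 1, 0], [0, 0, 0, -10, 0], [0, 0, 0, -30, 0], [0, 0, 0, -50, 0], [0, 30, 10, -60, 0], [0, 60, 20, -60, 0], [0, 80, 30, -60, 0], [0, 80, 30, -60, 0], [0, 80, 30, -60, 0]],
])

```text
time_s: 4.88
eef_pos: [0.426, 0.107, 0.1215]
eef_rot: [0.001, 0.173, 0.985, 0.0]
wrist_force: [1.0, -1.0, -0.9]
opening: -0.0
grasp_force: 0.0
```

```bash
cat >> h.py <<'E'
def look():
  for cam in ("wrist","top"):
    im,dd=camera(cam); cv2.imwrite("pics/last_%s.png"%cam,im)
    for n in ["key_round_top","key_bar_top","key_square_top","key_small_top"]:
      for r in outline_of(n,cam)[:1]:
        m=cv2.erode(r["region"].astype(np.uint8),np.ones((3,3)))>0
        P=world(cam,dd,m); P=P[P[:,2]>.055] if len(P) else P
        print(n,cam,round(r["conf"],2),np.round(r["bbox"]),np.round(np.median(P,0),4) if len(P) else "")
E
python3 -c "
from h import *
look()
togo([.4725,-.079,.10])"
```

```text
key_round_top wrist 0.43 [223. 318.  22.   7.] [0.4742 0.0504 0.0571]
key_bar_top wrist 0.61 [137. 354.  55.  67.] [ 0.4575 -0.0102  0.0669]
key_square_top wrist 0.86 [ 46. 373.  68.  50.] [ 0.4657 -0.0782  0.0669]
key_round_top top 0.78 [229. 250.  22.  22.] [0.4921 0.0515 0.0611]
key_bar_top top 0.74 [260. 255.  11.  26.] [ 0.4831 -0.0137  0.0689]
key_square_top top 0.69 [293. 258.  17.  18.] [ 0.4734 -0.0789  0.0689]
5.38 tcp [0.4264 0.1061 0.1207] F [0.5 0.2 0. ] open 0.0021999490401522054 shift mm [-106.8 -158.    20.7]
```

Round key is locked: its top now reads 61 mm. Next is the square key.

Request:
move_arm([
  [[0, -15, -22, 0, 0], [0, -33, -48, 0, 0], [0, -51, -75, 0, 0], [0, -69, -102, 0, 0], [0, -85, -126, 0, 0], [0, -97, -144, 0, 0], [0, -104, -154, 8, 0], [0, -107, -158, 15, 0], [0, -107, -158, 20, 0], [0, -107, -158, 20, 0]],
])

```text
time_s: 6.22
eef_pos: [0.471, -0.0774, 0.0987]
eef_rot: [-0.002, 0.174, 0.985, 0.001]
wrist_force: [-0.9, 0.2, -0.5]
opening: 0.002
grasp_force: 0.0
```

```bash
python3 -c "
from h import *
togo([.4725,-.080,.0605])"
```

```text
6.22 tcp [ 0.471  -0.0774  0.0987] F [-0.9  0.2 -0.5] open 0.0024714409715658066 shift mm [-2.5 -2.  38.2]
```

Request:
move_arm([
  [[0, -1, 0, 10, 0], [0, -1, 0, 20, 0], [0, -1, 0, 28, 0], [0, -1, 0, 32, 0], [0, -1, 0, 34, 0], [0, -1, 0, 36, 0], [0, -1, 0, 38, 0], [0, -1, 0, 40, 0], [0, -1, 0, 41, 0], [0, -1, 0, 41, 0]],
])

```text
time_s: 7.05
eef_pos: [0.474, -0.0793, 0.0609]
eef_rot: [0.0, 0.174, 0.985, -0.0]
wrist_force: [-3.9, 2.8, 9.5]
opening: -0.003
grasp_force: 5.0
```

```bash
python3 -c "
from h import *
togo([.4725,-.080,.0605])"
```

```text
7.05 tcp [ 0.474  -0.0793  0.0609] F [-3.9  2.8  9.5] open -0.0030348650091410524 shift mm [ 1.1 -1.2  0.4]
```

Request:
move_arm([
  [[0, 0, 0, 0, 0], [0, 0, 0, -5, 0], [0, 0, 0, -15, 0], [0, 0, 0, -35, 0], [0, 0, 0, -50, 0], [0, 30, -10, -60, 0], [0, 60, -20, -60, 0], [0, 80, -30, -60, 0], [0, 80, -30, -60, 0], [0, 80, -30, -60, 0]],
])

```text
time_s: 7.88
eef_pos: [0.388, -0.0801, 0.1206]
eef_rot: [0.001, 0.175, 0.985, -0.0]
wrist_force: [-0.7, -0.5, 0.7]
opening: -0.003
grasp_force: 0.0
```

```bash
python3 -c "
from h import *
look()
togo([.481,-.0145,.12])"
```

```text
key_round_top wrist 0.87 [508. 301.  63.  54.] [0.4891 0.049  0.06  ]
key_bar_top wrist 0.75 [412. 314.  42.  63.] [ 0.4691 -0.0128  0.0672]
key_square_top wrist 0.5 [329. 314.  26.   8.] [ 0.4579 -0.0646  0.0589]
key_round_top top 0.75 [231. 250.  15.  21.] [0.4923 0.0515 0.0613]
key_bar_top top 0.73 [290. 179.  32.  31.] [ 0.6315 -0.079   0.0913]
key_square_top top 0.67 [326. 262.  13.  15.] [ 0.4653 -0.1447  0.0693]
key_small_top top 0.62 [324. 260.   9.  11.] [ 0.4653 -0.145   0.0696]
8.38 tcp [ 0.3882 -0.0798  0.1196] F [ 0.3 -0.6  0.4] open -0.003070484838356658 shift mm [-64.8  93.1  -0.4]
```

```bash
cat >> h.py <<'E'
def tops():
    im,d=camera("top"); P=world("top",d,d>0)
    for n,p in dict(round=(.491,.051),bar=(.482,-.0145),square=(.4725,-.080),small=(.464,-.1445)).items():
        q=P[np.hypot(*(P[:,:2]-p).T)<.008]; print(n,len(q),np.round(np.percentile(q[:,2],[10,50,90]),4) if len(q) else "")
    return im
E
python3 -c "
from h import *
tops()"
```

```text
round 46 [0.0598 0.0618 0.0642]
bar 33 [0.0666 0.0686 0.0709]
square 0 
small 44 [0.0666 0.0691 0.0714]
```

Request:
move_arm([
  [[0, -4, 12, 0, 0], [0, -12, 28, 0, 0], [0, -20, 45, 0, 0], [0, -30, 62, 0, 0], [0, -40, 75, 0, 0], [0, -50, 85, 0, 0], [0, -58, 90, 0, 0], [0, -65, 93, 0, 0], [0, -65, 93, 0, 0], [0, -65, 93, 0, 0]],
])

```text
time_s: 9.27
eef_pos: [0.4808, -0.015, 0.1196]
eef_rot: [-0.0, 0.174, 0.985, -0.0]
wrist_force: [-0.1, 0.8, -0.6]
opening: -0.002
grasp_force: 0.0
```

```bash
python3 -c "
from h import *
tops(); look()
s,_=camera('scene'); cv2.imwrite('pics/s3.png',cv2.resize(s[140:300,150:380],None,fx=3,fy=3))
togo([.482,-.0145,.0605])"
```

```text
round 51 [0.0601 0.0625 0.4933]
bar 124 [0.4801 0.4815 0.4828]
square 94 [0.0613 0.4586 0.4794]
small 44 [0.0659 0.0689 0.0719]
key_bar_top wrist 0.95 [273. 228.  51.  84.] [ 0.4717 -0.0121  0.0677]
key_square_top wrist 0.83 [174. 252.  76.  64.] [ 0.4711 -0.0777  0.0606]
key_small_top wrist 0.61 [381. 213.  62.  68.] [0.4899 0.0504 0.0602]
key_round_top top 0.42 [230. 254.  17.  14.] [0.4861 0.0551 0.0621]
key_bar_top top 0.61 [260. 268.   8.   4.] [ 0.4567 -0.0107  0.0691]
key_square_top top 0.49 [295. 257.  19.  18.] [ 0.4695 -0.0854  0.0619]
key_small_top top 0.55 [324. 259.   7.  10.] [ 0.4637 -0.1431  0.0684]
9.87 tcp [ 0.4811 -0.0148  0.1199] F [-0.   0.6  0.1] open 0.00046715799531651757 shift mm [-0.8  0.6 59.4]
```

View pics/s3.png

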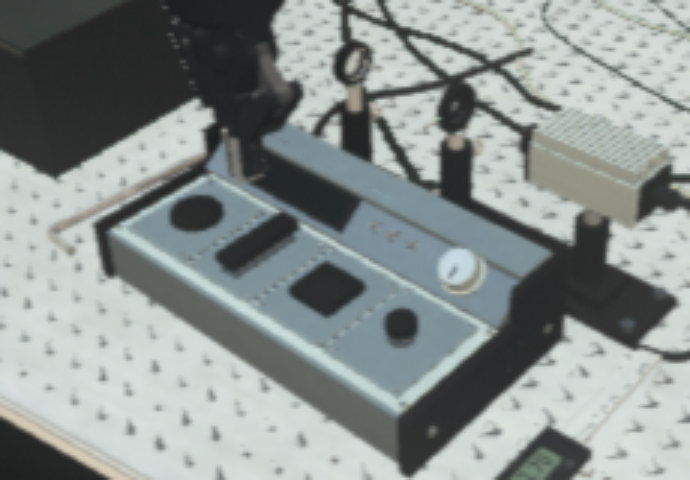

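View pics/last_wrist.png

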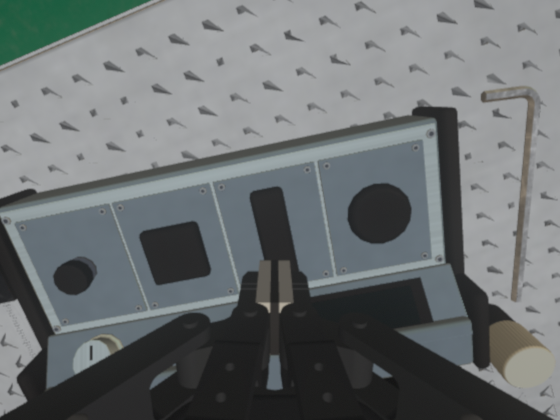

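Both views show the round and square keys down and the bar and small keys up. In the wrist view the fingers (273,270) are lined up over the bar (273,228), so I'll press it.

Request:
move_arm([
  [[0, 0, 0, 15, 0], [0, 0, 0, 30, 0], [0, 0, 0, 42, 0], [0, 0, 0, 49, 0], [0, 0, 0, 52, 0], [0, 0, 0, 54, 0], [0, 0, 0, 56, 0], [0, 0, 0, 58, 0], [0, 0, 0, 59.5, 0], [0, 0, 0, 59.5, 0]],
])

```text
time_s: 10.7
eef_pos: [0.4817, -0.0149, 0.061]
eef_rot: [0.001, 0.174, 0.985, -0.0]
wrist_force: [-0.6, 0.9, 3.8]
opening: -0.003
grasp_force: 1.5
```

Request:
move_arm([
  [[0, 0, 0, 0, 0], [0, 0, 0, 0.5, 0], [0, 0, 0, -5, 0], [0, 0, 0, -25, 0], [0, 0, 0, -50, 0], [0, 25, 10, -75, 0], [0, 55, 30, -90, 0], [0, 85, 55, -90, 0], [0, 110, 80, -90, 0], [0, 130, 100, -90, 0]],
])

```text
time_s: 11.53
eef_pos: [0.3921, 0.1253, 0.1509]
eef_rot: [0.001, 0.174, 0.985, 0.0]
wrist_force: [-0.0, 0.5, -1.0]
opening: 0.001
grasp_force: 0.0
```

```bash
python3 -c "
from h import *
tops(); togo([.482,-.0145,.06])
s,_=camera('scene'); cv2.imwrite('pics/s4.png',cv2.resize(s[140:340,150:400],None,fx=3,fy=3))"
```

```text
round 46 [0.0593 0.0621 0.0643]
bar 47 [0.0595 0.0621 0.0641]
square 49 [0.0601 0.0621 0.0637]
small 48 [0.066  0.0687 0.0711]
11.58 tcp [0.3898 0.1285 0.1503] F [-2.1  2.  -1.2] open -0.0031783198000172293 shift mm [-135.6 -103.2   89.8]
```

View pics/s4.png

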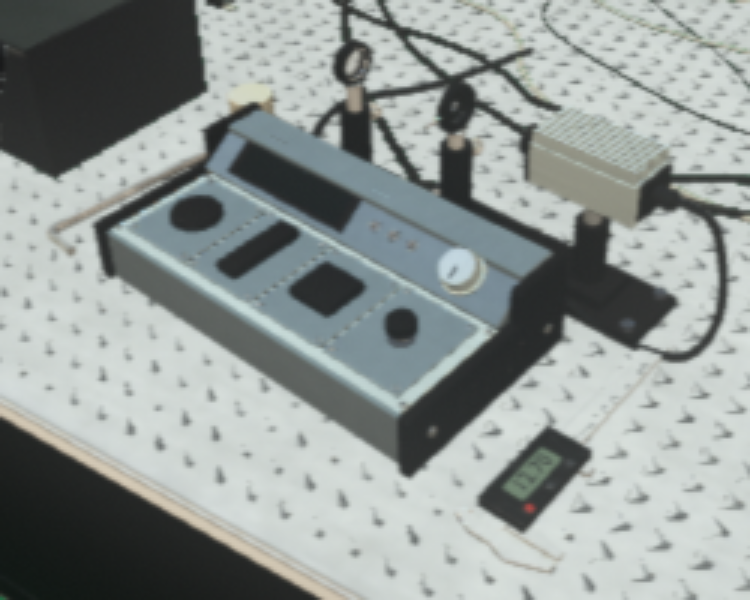

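The three keys at (196,212), (257,248) and (327,288) are down, and the small key at (401,325) is still up. The loose things have not moved and the arm is clear.

```bash
python3 -c "
from h import *
print(order.hand_in())"
```

```text
the job is handed in; nothing more can be done
None
```

I locked down the cooling, diode current and shutter keys in that order, left the modulation key up with nothing else visibly disturbed, and handed the job in at about 11.6 s; no verdict came back.

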